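# Gauge the trimmed boss with the flush-pin rod and show its tip under the magnifier

## Task

Take the steel depth gauge from its rest by the dark handle, push its rod down the inclined guide tube of the drill jig until the collar stops flat on the tube's mouth, so that the casting behind pushes the brass pin back, and draw it straight out again. Then bring it to the bench magnifier and hold it level, with its tip under the middle of the lens, roughly 9 cm below it, the pin left as the casting set it; finish while still holding it there, touching nothing else with it, and leave the loose blocks and caps where they are.

Things in the scene. Friction and masses are not known exactly. Their poses are not given: they have to be found in the camera images.
- gauge: flush-pin depth gauge, 184 mm long, 0.18 kg, round about its x axis, loose, level in its rest. Origin on the axis mid handle, +x to the tip. Along x in mm: tail stub 12 dia, -58 to -33; dark ribbed handle 18 dia, -33 to 33 (grip here, across the axis); neck 13 dia; collar 36 dia, 38 to 46; steel rod 12 dia, 46 to 106, last 6 tapered; brass tip pin 7 dia, round nose, ends at 126 when fully out
- gauge_pin (a joint): how far the brass tip pin is pushed back into the rod: 0 = fully out (as at the start), 0.018 m = fully in. It slides stiffly (2 N) and stays where it is left. With the collar stopped on the tube mouth the casting has pushed it in 0.009 to 0.010 m
- gauge_tip (a point): nose of the brass tip pin, on the gauge axis
- gauge_collar (a point): on the gauge axis, in the front face of the collar (the face towards the tip, 46 mm from the gauge origin)
- jig: drill jig, fixed: dark base plate 150 x 100 mm, 18 high with its feet, carrying an inclined guide tube, bush plate, casting and back plate. Origin on the bench under the centre of the base, z up; +x is the level direction in which the bore runs down. Mouth of the tube at x = -67.5, z = 138 mm; nothing of the jig stands higher than 155 mm
- guide_tube: guide tube with bush plate and back plate, fixed on the jig. Origin in the centre of the mouth; +x runs down the bore, 35 degrees below level. Bore 16 mm dia, 50 long; flat seating flange at the mouth 37 dia, 6 thick; tube 27 outside; bush plate 96 x 72 across the tube, its face 30 down from the mouth, screw heads to 25. The casting's boss stands across the bore 70 mm down from the mouth
- tube_mouth (a point): centre of the tube mouth, in the plane of the seating flange (same point as the guide_tube origin)
- gauge_rest: gauge rest, fixed: base 150 x 50 x 8 mm with two upright forks 9 thick, 32 wide, 79 high at x = 55 and x = -66 mm. Origin on the bench under the base's centre; +x is the way the gauge's tip points. The gauge's axis lies 65 mm up, mid handle at x = -26 to -14; the handle is free below and on both sides
- magnifier: bench magnifier, fixed: round grey foot 124 mm across on the brown mat, 16 mm post, short arm and round lens in a white ring 103 mm across. Origin on the mat straight below the lens centre, 5 mm above the bench; foot and post stand 130 mm from there along +x. The space under the lens is free, and open on the -x side
- lens_centre (a point): centre of the underside of the lens, 305 mm above the bench; the ring's lowest points hang 3 mm lower
- block_a: bystander: loose brown locating block with steel clip, 24 x 60 x 29 mm
- block_b: bystander: loose brown locating block with steel clip, 24 x 63 x 28 mm, on the mat
- block_c: bystander: loose brown locating block with steel jaw, 25 x 52 x 21 mm
- cap_a: bystander: loose red thread cap, 33 mm across, 14 high, on the mat
- cap_b: bystander: loose red cap, 27 mm across, 12 high

How it is judged:
By the outcome, as a careful person would: the job done as asked, in the order asked, and still so for the second after the job is handed in, while the arm keeps its last pose, push and grip.
It also fails if it takes over 48 s, if anything falls off the work surface, if the arm or the gripper's body presses on something with over 40 N, if the wrist force passes 120 N, or if a joint passes its speed limit or range.

## Robot

A 6-joint arm with a two-finger parallel gripper is mounted at the origin on a cart in front of the work surface, level with it; the furniture and walls round the work are solid. World frame = base frame: x ahead of the robot, y to its left, z up, the work surface at z = 0. Lengths are in m, angles in rad, forces in N, time in s.
With the tool pointing down it reaches from about 0.375 to 0.9 m from the base axis. Payload 3.1 kg.
Tool frame: the origin (TCP) lies midway between the tips of the shut fingers; the grasp point (between the pads) lies 19 mm behind it; z points along the fingers, y is the direction in which the jaws open and shut (so a half turn about z gives the same grasp; the last joint's range is limited). The gripper opens to 85 mm and grips with 20 to 120 N. Pads are 22 mm wide; open, the fingers measure 114 mm over their backs; the gripper's body (76 mm by 85 mm) begins 54 mm behind the grasp point. The pads swing forward as they close: fully open they stand 13 mm farther back than shut.
Start: joints at [1.062, 0.527, 1.433, -0, 1.181, -0.178], TCP at [0.202, 0.591, 0.231] pointing down, gripper open.
Joint ranges: [-3.08, 3.08], [-0.75, 2.2], [0.22, 2.44], [-1.43, 4.57], [0, 2.65], [-2.85, 2.85]. Speed limits (rad/s): [2.79, 2.79, 3.14, 3.14, 3.14, 3.14].

## Interface

Orientations are given as a rotation vector (axis times angle).
In Python, from plant import get_obs, snapshot, close_job, boxes_of gives the robot as it stands.
- The arm moves only by the shell command python3 -m crank 'ROWS' [FORCE]. ROWS is JSON, a list of rows, each a list of 3 entries, a list of its own where there are three numbers: the shift along the tool's x, y, z in m, then the turn, a rotation vector about the tool's x, y, z in rad, then the opening, from 0 (shut) to 1 (fully open). In form: [[[dx, dy, dz], [ax, ay, az], hand], ...]. A call has 1 to 20 rows; each row is the pose to reach, as a shift and turn from the pose commanded when the call began, along the tool's axes at that moment; what a row does not reach only later rows make up. A row lasts 1/10 s, in which the tool goes at most 50 mm and 8.59 degrees, less where a joint would pass 70% of its speed; a pose out of reach is approached as far as the arm can. A call with a gripper value outside its range is refused whole. The fingers move at their own pace and stop on an object; FORCE is the grip in N (left out, the last holds). Time passes only in rows, so rows that repeat a pose let the fingers close. It gives the time, the measured TCP pose, the force and the opening at its end, in the units of the state.
- get_obs(): the state, without advancing time (a new reading comes with each control period).
- snapshot(name): name is "scene" or "top" or "wrist"; returns a dict with "frame" (400x640x3 uint8, blue, green, red), "mtx" (3x3 intrinsics, pixels), "k1" (the pictures are not rectified: a ray, as slopes to the right and down, at radius r is drawn at 1 + k1 r^2 times it, then the intrinsics apply), "R" (3x3) and "t" (3): a world point X has camera coordinates R X + t. Camera axes: x right, y down, z forward; pixel columns grow to the right and rows downward; lengths in m; the calibration is good to about 2 mm. A picture is of the moment at which its call begins. There is no depth.
- close_job(): hands the job in, once; it reports no verdict.
Trained networks look in a picture, given as the dict that the camera call returned (one of the last four; its "shot" number tells which), for a name from the list of things; names that differ only in an ending like _2 or _b are one class to them, and where a whole thing is asked for, a point or a joint stands for the part that bears it (a point fixed in the world has none). Each returns a list of dicts, best first, with "conf" (0 to 1); they miss things now and then, are a little off and sometimes report something else, mostly with a low value. They report only what shows in the picture. A call takes as long as a camera call.
- boxes_of(target, picture): "at" ([x, y, z] in m, in world coordinates, good to about 4 mm: the middle of the surface that is visible of it).
The state is a dict: "time_s": time; "joint_pos": joint angles; "joint_velocities": joint speeds; "effort": joint torques, N m; "position": TCP position; "tool_rot": TCP orientation; "contact_force": force on the tool from outside, world axes, zero at the start; "wrist_torque": the same for the moment, N m; "opening": finger opening in m.
Only numpy, scipy, OpenCV 4.12 (cv2) and the standard library are available. Lean on these libraries where they do the work, as an engineer would, in place of code of your own. Each camera call takes 0.05 s, during which the arm holds its last target.

## Working session

There is one attempt and no reset: what is moved stays moved. The work goes in short steps, Python scripts to look and compute and a shell command to move; the robot and the scene stay as the last step left them, time stands still between calls to the robot, and variables do not carry over. Pictures are saved under pics/ and viewed, and the job is handed in when it is done.

```bash
ls; mkdir -p pics; python3 - <<'E'
from plant import *
import cv2
o=get_obs()
for k,v in o.items(): print(k,v)
for n in ["scene","top","wrist"]:
    s=snapshot(n); cv2.imwrite(f"pics/{n}0.png",s["frame"]); print(n,s["mtx"].tolist(),s["k1"],s["R"].tolist(),s["t"].tolist(),s["shot"])
    for t in ["gauge","gauge_tip","gauge_collar","jig","guide_tube","tube_mouth","gauge_rest","magnifier","lens_centre"]:
        for d in boxes_of(t,s)[:2]: print(t,d)
E
```

```text
pics
time_s 0.0
joint_pos [ 1.06252459e+00  5.28495162e-01  1.43392755e+00  5.47619516e-06
  1.18137641e+00 -1.78494805e-01]
joint_velocities [ 0.00032301  0.00046786  0.00112107 -0.00235346 -0.00097246  0.00112792]
effort [ 4.78366237e-04 -4.42340362e+01 -1.78025401e+01 -7.30065062e-05
  8.35548359e-03  1.37050350e-05]
position [0.20200457 0.59069004 0.23030777]
tool_rot [-0.51554852 -3.09824249  0.00326013]
contact_force [ 0.36754539  0.52567949 -0.50371834]
wrist_torque [-0.0665481  -0.00425447  0.01007921]
opening 0.08541863609599402
scene [[468.6668245630671, 0.0, 317.9796207128732], [0.0, 468.6668245630671, 201.73276792746177], [0.0, 0.0, 1.0]] 0.04067708790988565 [[0.5490862536979296, -0.8357605223658736, -0.0029385803877040114], [-0.31803241533605725, -0.20568999358894505, -0.9254982492327541], [0.7728904636463605, 0.5091129302935665, -0.37874048557344875]] [-0.17559346702924866, 0.40399738724870327, 0.5427983345471707] 1
gauge {'at': [0.4535, 0.2593, 0.0691], 'conf': 0.89}
gauge {'at': [0.6866, -0.0536, 0.0136], 'conf': 0.45}
gauge_tip {'at': [0.7212, 0.2948, 0.1155], 'conf'
[... 1363 characters left out ...]
'conf': 0.92}
gauge_rest {'at': [0.5594, 0.0529, 0.1309], 'conf': 0.74}
magnifier {'at': [0.6777, 0.2541, 0.3095], 'conf': 0.95}
magnifier {'at': [0.5581, 0.0507, 0.1296], 'conf': 0.21}
lens_centre {'at': [0.6844, 0.2552, 0.3139], 'conf': 0.86}
wrist [[306.76312459524723, 0.0, 313.8099915520008], [0.0, 306.76312459524723, 202.0582137738255], [0.0, 0.0, 1.0]] 0.0202510942975449 [[0.32368444526690415, 0.9461650763168439, 0.00016807914382775959], [0.8959400882034035, -0.3065595023271973, 0.32142282103637254], [0.30417057425453803, -0.10388897868033543, -0.9469357643823695]] [-0.6250128053463019, -0.042192926986853826, 0.379655602882541] 3
gauge_rest {'at': [0.4556, 0.2283, 0.0105], 'conf': 0.7}
```

View pics/scene0.png

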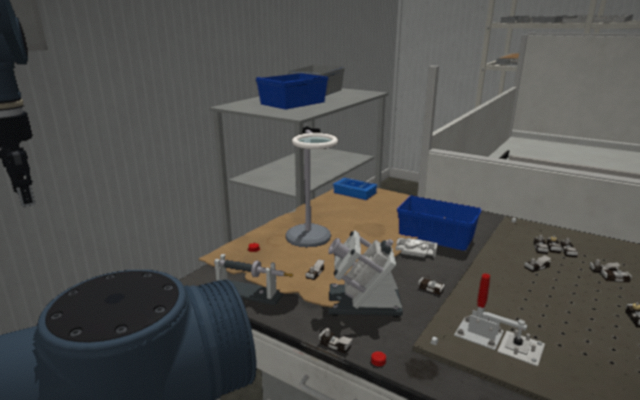

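View pics/top0.png

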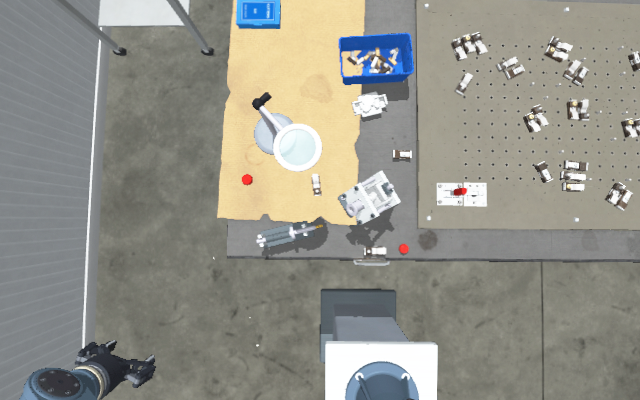

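View pics/wrist0.png

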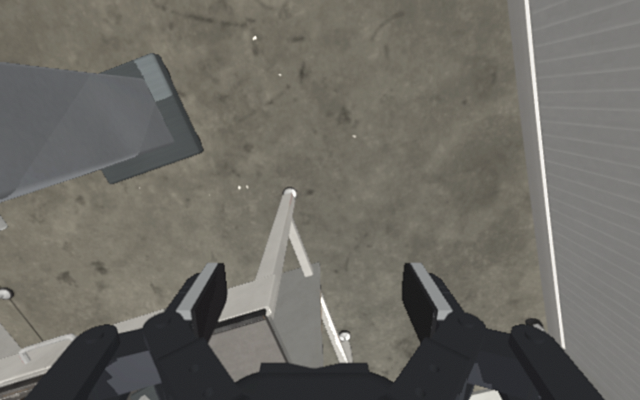

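```bash
python3 - <<'E'
import cv2,numpy as np
a=cv2.imread("pics/scene0.png");b=cv2.imread("pics/top0.png")
cv2.imwrite("pics/z1.png",cv2.resize(a[210:360,200:420],None,fx=3.6,fy=3.6,interpolation=cv2.INTER_CUBIC))
cv2.imwrite("pics/z2.png",cv2.resize(b[100:270,220:420],None,fx=3.5,fy=3.5,interpolation=cv2.INTER_CUBIC))
E
```

```text
(no output)
```

View pics/z1.png

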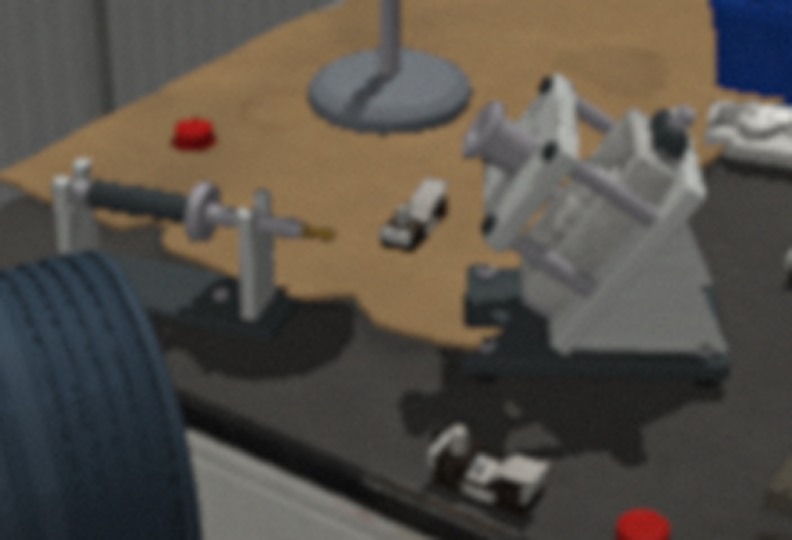

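View pics/z2.png

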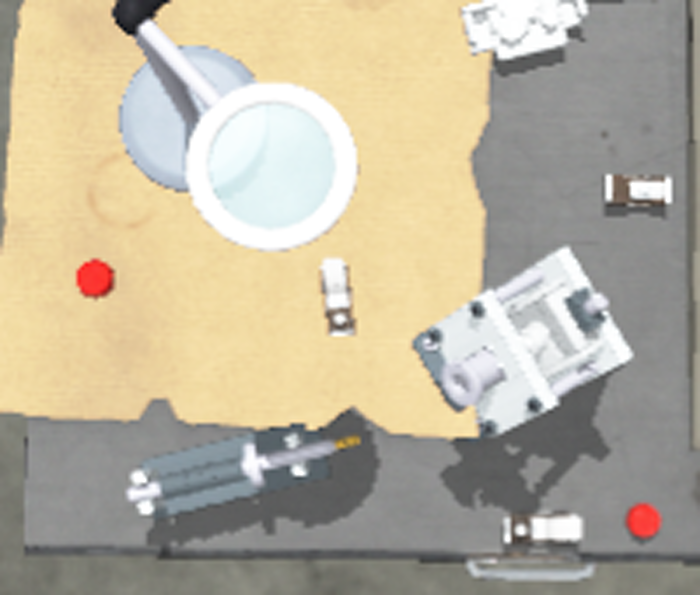

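```bash
cat > h.py <<'E'
import numpy as np,cv2
from scipy.spatial.transform import Rotation as Ro
from plant import get_obs,snapshot,boxes_of,close_job
def ray(s,u,v):
    K=np.array(s["mtx"]);x=np.array([(u-K[0,2])/K[0,0],(v-K[1,2])/K[1,1]]);y=x.copy()
    for _ in range(20): y=x/(1+s["k1"]*(y@y))
    R=np.array(s["R"]);t=np.array(s["t"])
    return -R.T@t, R.T@np.r_[y,1]
def onz(s,u,v,z):
    c,d=ray(s,u,v);return c+d*(z-c[2])/d[2]
def proj(s,X):
    X=np.atleast_2d(X);c=X@np.array(s["R"]).T+np.array(s["t"]);y=c[:,:2]/c[:,2:]
    y=y*(1+s["k1"]*(y**2).sum(1,keepdims=True));K=np.array(s["mtx"])
    return y*[K[0,0],K[1,1]]+[K[0,2],K[1,2]]
def tri(obs):
    A=np.zeros((3,3));b=np.zeros(3)
    for s,u,v in obs:
        c,d=ray(s,u,v);d/=np.linalg.norm(d);P=np.eye(3)-np.outer(d,d);A+=P;b+=P@c
    return np.linalg.solve(A,b)
def zoom(s,name,u0,v0,u1,v1,f,pts=None):
    im=cv2.resize(s["frame"][v0:v1,u0:u1],None,fx=f,fy=f,interpolation=cv2.INTER_CUBIC)
    for k,p in enumerate(pts if pts is not None else []):
        q=(int((p[0]+.5-u0)*f),int((p[1]+.5-v0)*f));cv2.circle(im,q,3,(0,0,255) if k%2==0 else (0,255,0),1)
    cv2.imwrite(f"pics/{name}.png",im)
# frames
def gdir(yaw,pitch): # unit gauge +x, pitch down positive, rad
    return np.array([np.cos(yaw)*np.cos(pitch),np.sin(yaw)*np.cos(pitch),-np.sin(pitch)])
def toolR(yaw,pitch,lean):
    """tool rotation with tool x ~ -gauge x; lean: body leaning to tail, rad. yaw/pitch of gauge"""
    g=gdir(yaw,pitch);y=np.cross([0,0,1],g);y/=np.linalg.norm(y) # horizontal left of gauge
    dn=-np.cross(g,y)            # 'down' normal to the gauge
    z=dn*np.cos(lean)+g*np.sin(lean)   # fingers point forward-down
    x=-(g*np.cos(lean)-dn*np.sin(lean))
    yy=np.cross(z,x)
    return np.c_[x,yy,z]
def rows(p,R,p0=None,R0=None):
    o=get_obs()
    if p0 is None:p0=np.array(o["position"]);R0=Ro.from_rotvec(o["tool_rot"]).as_matrix()
    return np.round(R0.T@(np.array(p)-p0),4).tolist(), np.round(Ro.from_matrix(R0.T@R).as_rotvec(),4).tolist()
E
python3 - <<'E'
from h import *
s=snapshot("top")
q=lambda x,y:(220+x/3.5-.5,100+y/3.5-.5)
print("tail",onz(s,*q(132,495),.065),"tip",onz(s,*q(360,441),.065))
print("foot",onz(s,*q(192,118),.005),"lens",onz(s,*q(272,165),.309))
print("mouth",onz(s,*q(466,385),.138))
E
```

```text
tail [0.44057337 0.34776751 0.065     ] tip [0.48473929 0.17137129 0.065     ]
foot [0.75114445 0.31547677 0.005     ] lens [0.65400565 0.2263125  0.309     ]
mouth [0.52750347 0.09520605 0.138     ]
```

```bash
python3 - <<'E'
from h import *
t=snapshot("top");s=snapshot("scene")
q=lambda x,y:(220+x/3.5-.5,100+y/3.5-.5)
w=lambda x,y:(200+x/3.6-.5,210+y/3.6-.5)
print("lens",tri([(t,*q(272,165)),(s,315,141)]))
print("tip",tri([(t,*q(360,441)),(s,*w(333,234))]))
print("mouth",tri([(t,*q(466,385)),(s,*w(483,130))]))
print(proj(t,[[.684,.255,.309],[.654,.226,.309]]),proj(s,[[.684,.255,.309],[.654,.226,.309]]))
zoom(s,"z3",280,120,350,160,10)
zoom(t,"z4",330,160,410,230,9)
E
```

```text
lens [0.65416603 0.22645768 0.30790921]
tip [0.48438012 0.17192695 0.06781442]
mouth [0.52683647 0.09623392 0.13847626]
[[283.88472462 132.44599273]
 [297.36271563 146.64721656]] [[311.90358753 135.99216362]
 [315.16424813 140.56569238]]
```

View pics/z3.png

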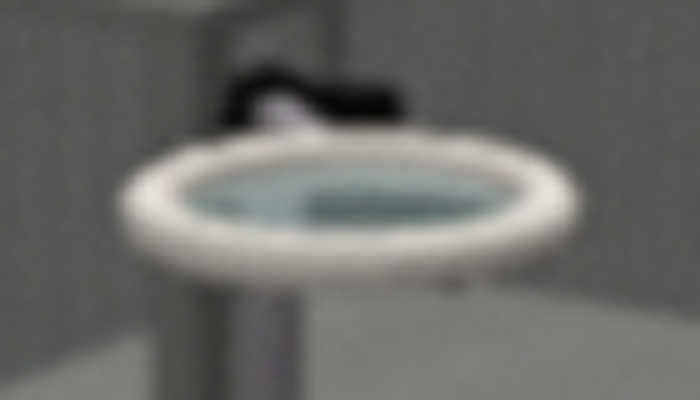

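View pics/z4.png

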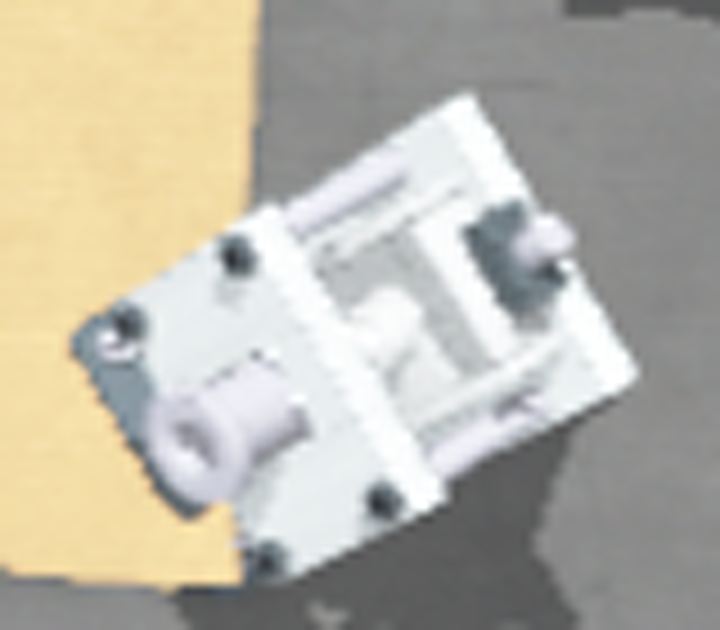

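```bash
python3 - <<'E'
from h import *
g=np.array([.4544,.2925,.065]);yaw=np.radians(-76)
R=toolR(yaw,0,np.radians(25))
G=g-.004*gdir(yaw,0)
P=G+.019*R[:,2]
print(rows(P-.10*R[:,2],R), rows(P,R), P-.1*R[:,2])
E
```

```text
([-0.3145, -0.169, 0.0929], [0.2173, -0.3994, 0.9803]) ([-0.3374, -0.2045, 0.1835], [0.2173, -0.3994, 0.9803]) [0.44515082 0.32959642 0.13841093]
```

```bash
python3 -m crank '[[[-0.031,-0.017,0.003],[0.022,-0.04,0.098],1],[[-0.063,-0.034,0.01],[0.043,-0.08,0.196],1],[[-0.094,-0.051,0.02],[0.065,-0.12,0.294],1],[[-0.126,-0.068,0.03],[0.087,-0.16,0.392],1],[[-0.157,-0.084,0.04],[0.109,-0.2,0.49],1],[[-0.189,-0.101,0.05],[0.13,-0.24,0.588],1],[[-0.22,-0.118,0.06],[0.152,-0.28,0.686],1],[[-0.252,-0.135,0.07],[0.174,-0.32,0.784],1],[[-0.283,-0.152,0.08],[0.196,-0.36,0.882],1],[[-0.3145,-0.169,0.093],[0.2173,-0.3994,0.98],1],[[-0.3145,-0.169,0.093],[0.2173,-0.3994,0.98],1],[[-0.3145,-0.169,0.093],[0.2173,-0.3994,0.98],1]]' 80
python3 - <<'E'
from h import *
o=get_obs();print(o["time_s"],o["position"],o["joint_pos"])
s=snapshot("wrist");yaw=np.radians(-76);g=np.array([.4544,.2925,.065])
zoom(s,"w1",0,0,640,400,1.25,proj(s,[g+x*gdir(yaw,0) for x in (-.058,-.033,0,.033,.046,.106,.126)]))
E
```

```text
time_s: 2.85
position: [0.4453, 0.3292, 0.1378]
tool_rot: [1.708, 2.186, -0.38]
contact_force: [-0.1, 0.6, 0.6]
opening: 0.0857
2.85 [0.4453229  0.32923798 0.13778592] [ 0.64424324  0.66549585  1.56399647 -0.44307677  1.13317443  0.63542485]
```

View pics/w1.png

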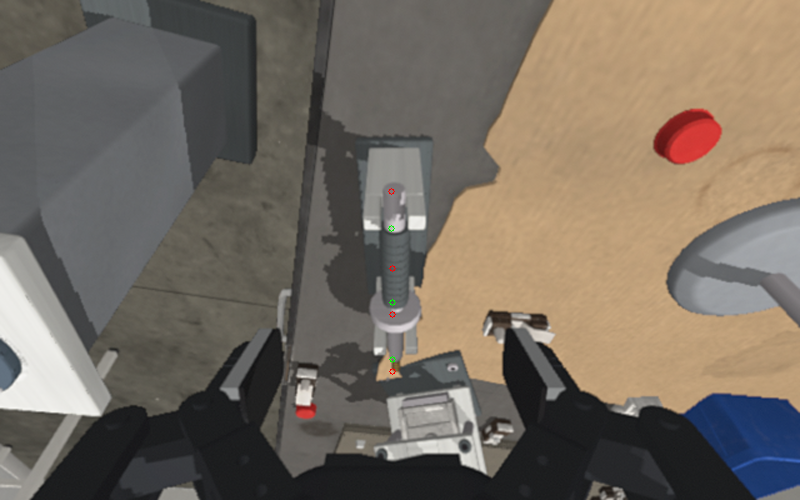

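```bash
python3 - <<'E'
from h import *
s=snapshot("wrist");yaw=np.radians(-76);g=np.array([.4544,.2925,.065])
zoom(s,"w2",265,130,365,310,4.4*0.75,None)
zoom(s,"w2",275,140,355,305,3.6)
print(proj(s,[g+x*gdir(yaw,0) for x in (-.058,-.033,0,.033,.046,.106,.126)]).round(1).tolist())
E
```

```text
[[313.2, 153.2], [313.2, 182.6], [313.3, 214.9], [313.3, 241.6], [313.3, 250.9], [313.3, 286.9], [313.3, 297.0]]
```

View pics/w2.png

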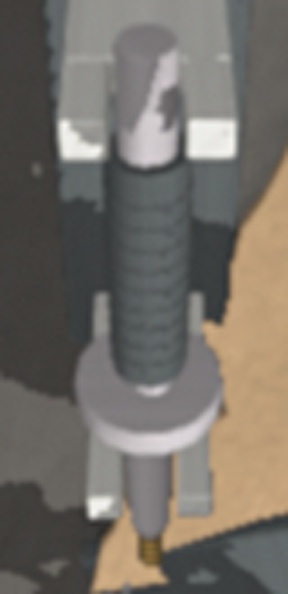

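```bash
python3 - <<'E'
from h import *
g=np.array([.4544,.2925,.065]);yaw=np.radians(-75.8)
g=g+.0013*np.array([.97,.2425,0])
R=toolR(yaw,0,np.radians(25))
P=g-.004*gdir(yaw,0)+.019*R[:,2]
print(rows(P,R),P)
E
```

```text
([-0.0007, 0.0015, 0.1005], [-0.0007, -0.0009, -0.002]) [0.45664953 0.28890863 0.04778015]
```

```bash
python3 -m crank '[[[0,0.001,0.02],[0,0,0],1],[[0,0.0015,0.04],[0,0,0],1],[[0,0.0015,0.06],[0,0,0],1],[[0,0.0015,0.08],[0,0,0],1],[[0,0.0015,0.095],[0,0,0],1],[[0,0.0015,0.1],[0,0,0],1],[[0,0.0015,0.1],[0,0,0],1]]' 80
python3 - <<'E'
from h import *
s=snapshot("wrist");zoom(s,"w3",0,0,640,400,1.25)
E
```

```text
time_s: 3.65
position: [0.4563, 0.2895, 0.0478]
tool_rot: [1.706, 2.187, -0.379]
contact_force: [-0.3, -0.2, 0.4]
opening: 0.0858
```

View pics/w3.png

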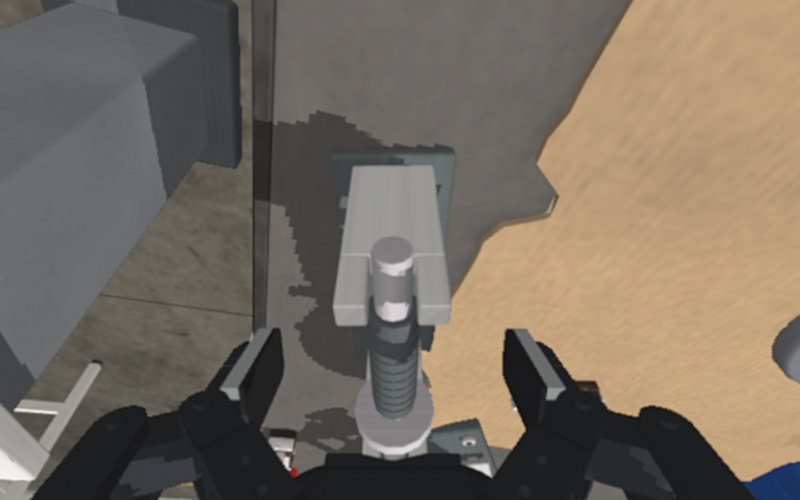

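```bash
python3 -m crank '[[[0,0,0],[0,0,0],0],[[0,0,0],[0,0,0],0],[[0,0,0],[0,0,0],0],[[0,0,0],[0,0,0],0],[[0,0,0],[0,0,0],0],[[0,0,0],[0,0,0],0],[[0,0,0],[0,0,0],0],[[0,0,0],[0,0,0],0]]' 80
python3 - <<'E'
from h import *
o=get_obs();print(o["contact_force"],o["wrist_torque"])
s=snapshot("wrist");zoom(s,"w4",0,0,640,400,1.25)
E
```

```text
time_s: 4.5
position: [0.4573, 0.2892, 0.0481]
tool_rot: [1.707, 2.185, -0.377]
contact_force: [0.2, 1.7, 4.3]
opening: 0.0157
[0.15979029 1.73768564 4.30379269] [ 0.11306676 -0.02729996 -0.06302188]
```

View pics/w4.png

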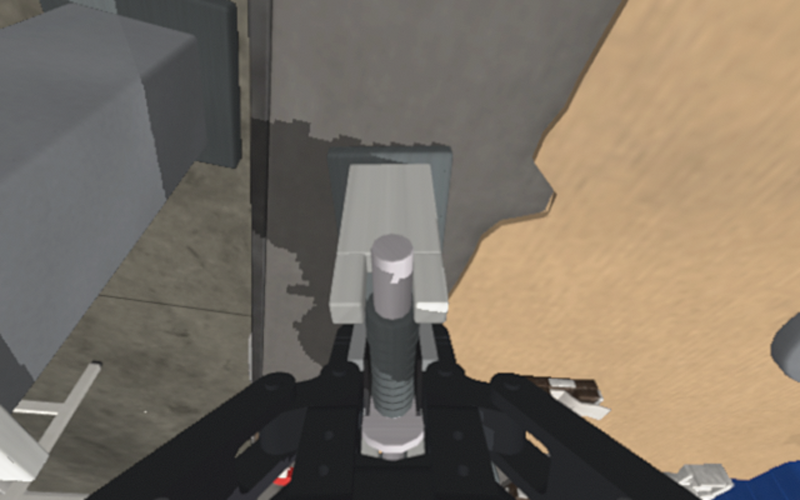

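```bash
python3 - <<'E'
from h import *
o=get_obs();p=np.array(o["position"]);R=Ro.from_rotvec(o["tool_rot"]).as_matrix();print(R)
print(rows(p+[0,0,.14],R))
E
```

```text
[[-0.21916161  0.97021175  0.10323445]
 [ 0.87951143  0.24225628 -0.40959924]
 [-0.42240718  0.00102745 -0.9064056 ]]
([-0.0591, 0.0001, -0.1269], [0.0, 0.0, 0.0])
```

```bash
python3 -m crank '[[[-0.004,0,-0.009],[0,0,0],0],[[-0.0084,0,-0.018],[0,0,0],0],[[-0.017,0,-0.0365],[0,0,0],0],[[-0.0295,0,-0.0635],[0,0,0],0],[[-0.042,0,-0.09],[0,0,0],0],[[-0.055,0,-0.118],[0,0,0],0],[[-0.059,0,-0.127],[0,0,0],0],[[-0.059,0,-0.127],[0,0,0],0],[[-0.059,0,-0.127],[0,0,0],0]]'
python3 - <<'E'
from h import *
o=get_obs();print(o["contact_force"],o["wrist_torque"])
s=snapshot("wrist");zoom(s,"w5",0,0,640,400,1.25)
t=snapshot("top");zoom(t,"t5",220,100,420,270,3.5)
c=snapshot("scene");zoom(c,"c5",200,180,420,340,3.6)
for q in(s,t,c):
  for n in("gauge","gauge_tip","gauge_collar","tube_mouth"): print(n,boxes_of(n,q)[:1])
E
```

```text
time_s: 5.45
position: [0.4559, 0.2887, 0.1867]
tool_rot: [1.707, 2.186, -0.381]
contact_force: [-0.1, -0.5, -3.4]
opening: 0.0158
[-0.09489161 -0.53524673 -3.38920719] [0.4714894  0.0988178  0.02733714]
gauge [{'at': [0.4529, 0.3149, 0.2084], 'conf': 0.66}]
gauge_tip [{'at': [0.6109, 0.3929, 0.0236], 'conf': 0.55}]
gauge_collar [{'at': [0.4503, 0.3128, 0.2104], 'conf': 0.6}]
tube_mouth [{'at': [0.5873, 0.0751, 0.0496], 'conf': 0.73}]
gauge [{'at': [0.4665, 0.252, 0.2079], 'conf': 0.8}]
gauge_tip []
gauge_collar [{'at': [0.4664, 0.2562, 0.2069], 'conf': 0.79}]
tube_mouth [{'at': [0.5571, 0.0534, 0.1314], 'conf': 0.6}]
gauge [{'at': [0.4599, 0.2559, 0.2056], 'conf': 0.64}]
gauge_tip []
gauge_collar [{'at': [0.4593, 0.2509, 0.2064], 'conf': 0.73}]
tube_mouth [{'at': [0.537, 0.0408, 0.1084], 'conf': 0.57}]
```

View pics/w5.png

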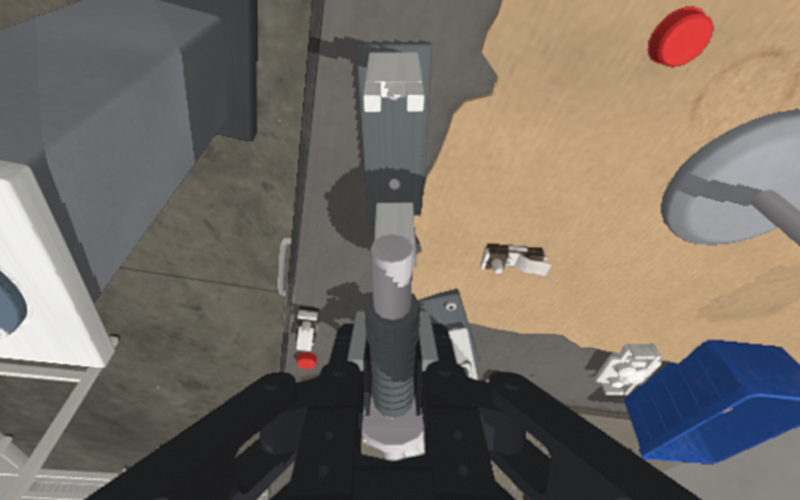

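View pics/t5.png

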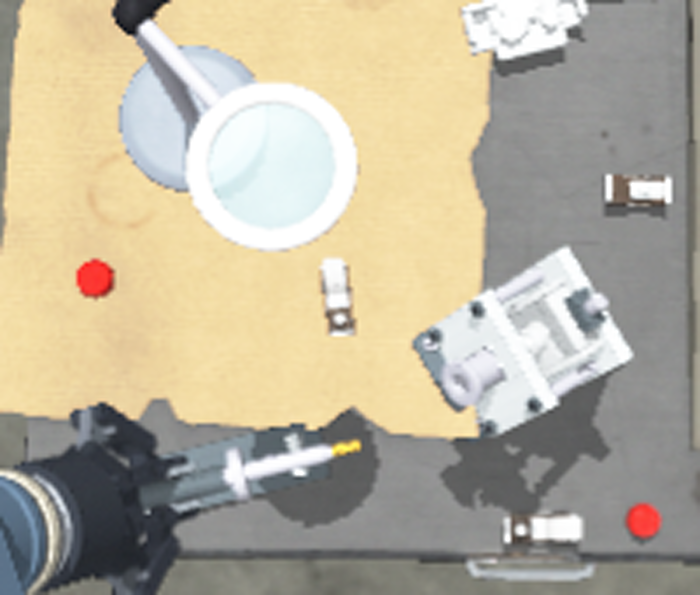

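View pics/c5.png

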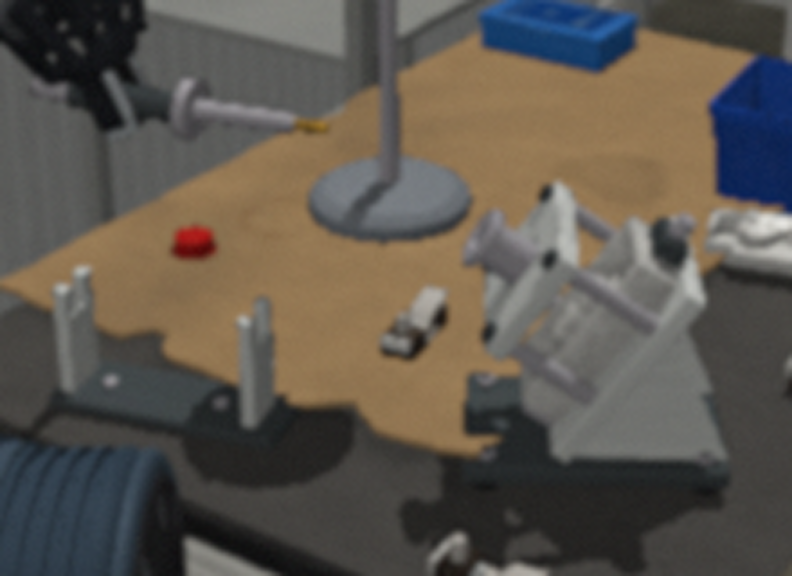

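```bash
python3 - <<'E'
from h import *
t=snapshot("top")
q=lambda x,y:(330+x/9-.5,160+y/9-.5)
for a,b,z in [((270,205),(445,500),.15),((470,95),(637,372),.13),((295,290),(432,495),.15),((245,585),(75,340),.018),]:
    A,B=onz(t,*q(*a),z),onz(t,*q(*b),z);d=A-B;print(np.degrees(np.arctan2(d[1],d[0]))-90,np.linalg.norm(d))
c=snapshot("scene")
zoom(c,"c6",325,225,405,315,7);zoom(t,"t6",280,215,330,245,14);zoom(c,"c7",240,190,300,225,12)
o=get_obs();p=np.array(o["position"]);R=Ro.from_rotvec(o["tool_rot"]).as_matrix()
l=np.radians(25);g=-R[:,0]*np.cos(l)+R[:,2]*np.sin(l);print("g",g)
O=p-.019*R[:,2]+.004*g
for x in(.046,.106,.126):
  X=O+x*g;print(X.round(4),(proj(t,X)[0]).round(1),proj(c,X)[0].round(1))
E
```

```text
-58.968606969126085 0.0952394932458361
-58.77269188392923 0.09198176397659456
-55.84935065451008 0.06835651332046651
-234.66134519162634 0.09419613640933054
g [ 2.42195596e-01 -9.70227443e-01 -3.65913166e-05]
[0.467  0.2484 0.205 ] [289.4 233.8] [255.3 208.9]
[0.4815 0.1902 0.205 ] [314.3 227.9] [282.5 212.8]
[0.4864 0.1708 0.205 ] [322.6 226. ] [291.8 214.1]
```

View pics/c6.png

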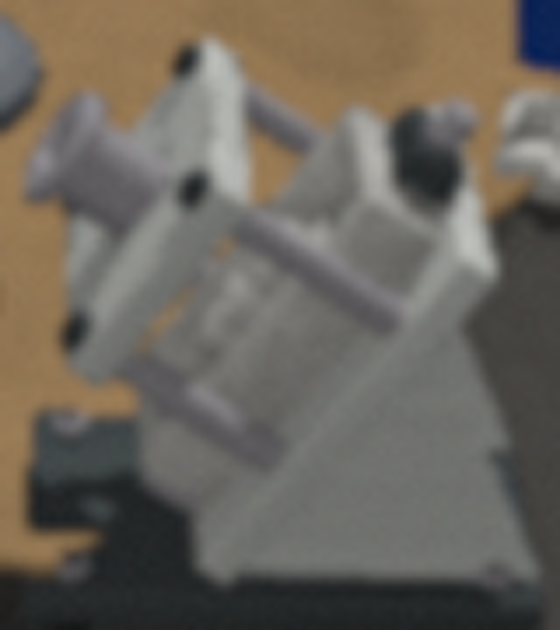

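View pics/t6.png

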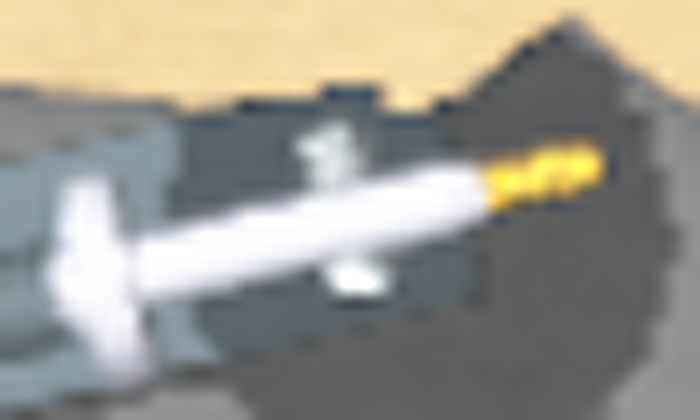

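View pics/c7.png

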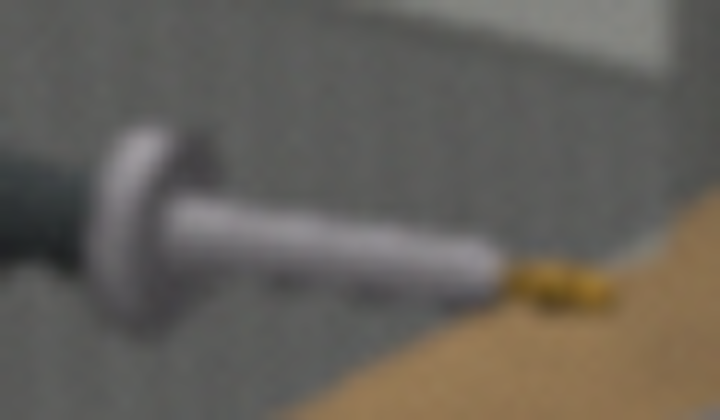

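```bash
python3 - <<'E'
from h import *
t=snapshot("top");c=snapshot("scene")
zoom(c,"c8",322,232,352,260,22);zoom(t,"t8",338,192,372,222,20)
E
```

```text
(no output)
```

View pics/c8.png

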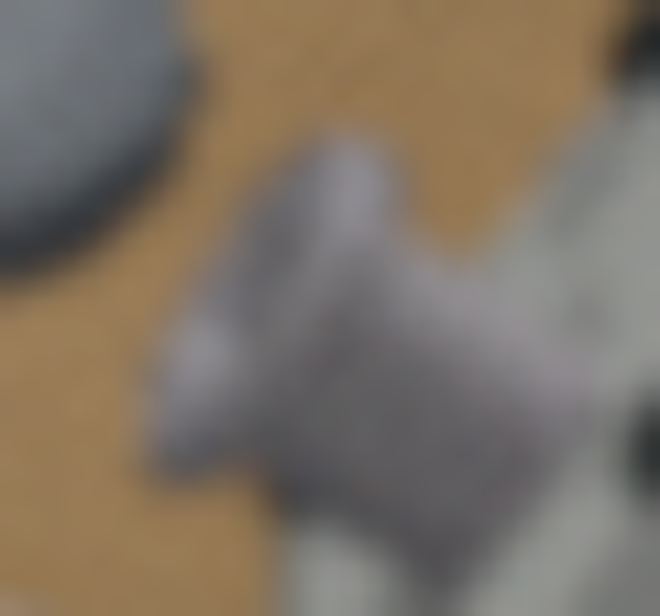

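View pics/t8.png

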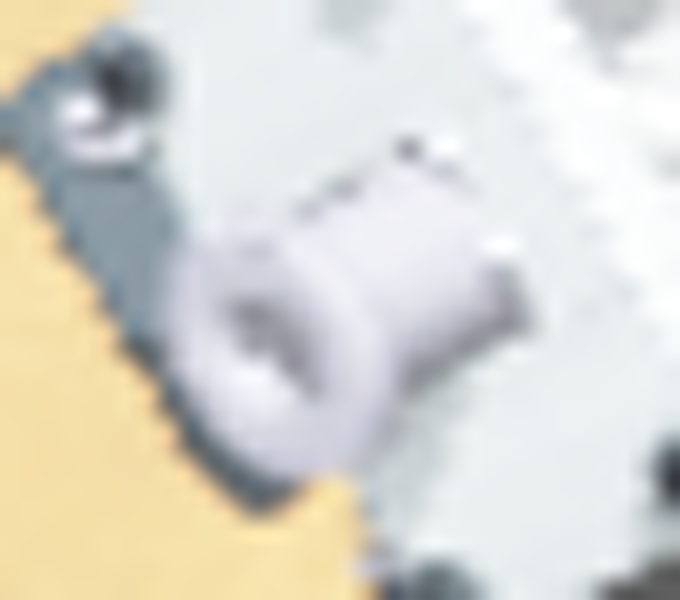

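```bash
cat >> h.py <<'E'
def circ(C,a,r,n=40):
    a=a/np.linalg.norm(a);u=np.cross(a,[0,0,1]);u/=np.linalg.norm(u);v=np.cross(a,u);th=np.linspace(0,2*np.pi,n)
    return C+r*(np.outer(np.cos(th),u)+np.outer(np.sin(th),v))
E
python3 - <<'E'
from h import *
t=snapshot("top");c=snapshot("scene")
M=tri([(t,350.9,209.0),(c,332.6,245.4)]);print(M,onz(t,350.9,209.0,.138),proj(t,M),proj(c,M))
M=onz(t,350.9,209.0,.138);a=gdir(np.radians(-58.9),np.radians(35))
def ov(s,name,u0,v0,u1,v1,f):
    im=cv2.resize(s["frame"][v0:v1,u0:u1],None,fx=f,fy=f,interpolation=cv2.INTER_CUBIC)
    def pl(P,col):
        q=((proj(s,P)+.5-[u0,v0])*f).astype(int);cv2.polylines(im,[q],False,col,1)
    pl(circ(M,a,.0185),(0,0,255));pl(circ(M,a,.008),(0,255,0));pl(circ(M+.006*a,a,.0185),(255,0,0))
    l=np.cross(a,[0,0,1]);l/=np.linalg.norm(l);u=np.cross(l,a)
    for w,h in((.048,.036),(.036,.048)):
        pl(np.array([M+.03*a+i*w*l+j*h*u for i,j in((1,1),(1,-1),(-1,-1),(-1,1),(1,1))]),(255,0,255))
    cv2.imwrite(f"pics/{name}.png",im)
ov(c,"c9",318,218,368,280,9);ov(t,"t9",335,175,395,230,10)
E
```

```text
[0.52832386 0.10018318 0.13713984] [0.52871333 0.09962869 0.138     ] [[350.65446512 209.15925929]] [[332.96480392 245.37316589]]
```

View pics/c9.png

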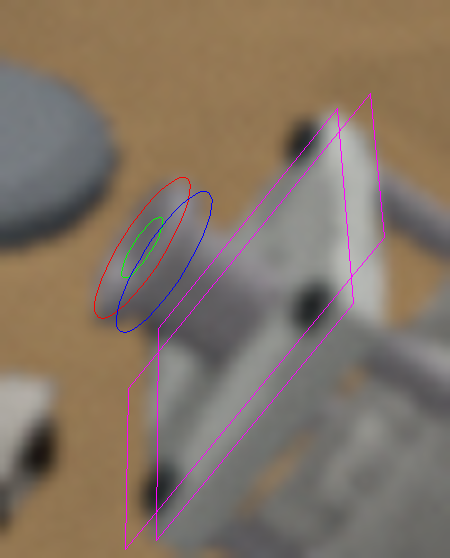

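View pics/t9.png

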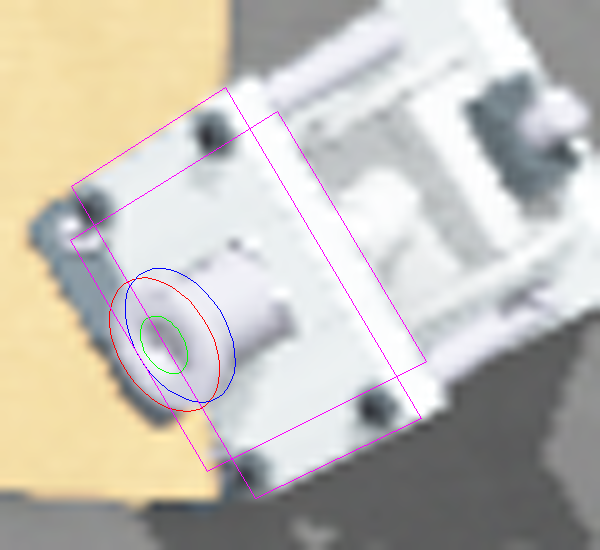

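```bash
python3 - <<'E'
from h import *
t=snapshot("top")
q=lambda x,y:(335+x/10-.5,175+y/10-.5)
# screws solve: model M, yaw ; plate screws at 25 down, +-a level, +-b up
from scipy.optimize import least_squares
obs=np.array([q(211,132),q(93,207),q(378,408),q(245,470),q(165,345)])
def f(p):
    M=np.array([p[0],p[1],.138]);a=gdir(p[2],np.radians(35));l=np.cross(a,[0,0,1]);l/=np.linalg.norm(l);u=np.cross(l,a)
    X=[M+.025*a+i*p[3]*l+j*p[4]*u for i,j in((-1,1),(-1,-1),(1,1),(1,-1))]+[M]
    return (proj(t,X)-obs).ravel()
r=least_squares(f,[.5287,.0996,-1.03,.04,.028]);print(r.x,np.degrees(r.x[2]),r.fun.round(2))
E
```

```text
[ 0.52900018  0.09920709 -1.02935422  0.04016051  0.02820805] -58.97765217092747 [ 0.15 -0.02 -0.15  0.06 -0.23 -0.04  0.17  0.12  0.07 -0.11]
```

```bash
cat >> h.py <<'E'
M=np.array([.5290,.0992,.138]);YJ=-1.02935;PJ=np.radians(35);L=np.radians(25)
def tcp_for(tip_s,yaw=YJ,pitch=PJ,Mo=M,corr=np.zeros(3)):
    a=gdir(yaw,pitch);R=toolR(yaw,pitch,L);O=Mo+corr+a*(tip_s-.126)
    return O-.004*a+.019*R[:,2],R
def gauge_now(pin=0):
    o=get_obs();p=np.array(o["position"]);R=Ro.from_rotvec(o["tool_rot"]).as_matrix()
    g=-R[:,0]*np.cos(L)+R[:,2]*np.sin(L);return p-.019*R[:,2]+.004*g,g,R
E
python3 - <<'E'
from h import *
P,R=tcp_for(-.03);print(rows(P,R),P)
E
```

```text
([-0.0762, -0.0153, 0.0098], [-0.0393, 0.6064, -0.2989]) [0.45975221 0.21434483 0.21106088]
```

```bash
python3 -m crank '[[[-0.01,-0.002,-0.005],[-0.005,0.076,-0.037],0],[[-0.019,-0.004,-0.005],[-0.01,0.152,-0.075],0],[[-0.029,-0.006,-0.002],[-0.015,0.227,-0.112],0],[[-0.038,-0.008,0],[-0.02,0.303,-0.149],0],[[-0.048,-0.01,0.002],[-0.025,0.379,-0.187],0],[[-0.057,-0.011,0.005],[-0.029,0.455,-0.224],0],[[-0.067,-0.013,0.007],[-0.034,0.531,-0.262],0],[[-0.0762,-0.0153,0.0098],[-0.0393,0.6064,-0.2989],0],[[-0.0762,-0.0153,0.0098],[-0.0393,0.6064,-0.2989],0],[[-0.0762,-0.0153,0.0098],[-0.0393,0.6064,-0.2989],0],[[-0.0762,-0.0153,0.0098],[-0.0393,0.6064,-0.2989],0]]'
cat > ov.py <<'E'
from h import *
import sys
def ov(s,name,u0,v0,u1,v1,f,pin=0):
    O,g,R=gauge_now()
    im=cv2.resize(s["frame"][v0:v1,u0:u1],None,fx=f,fy=f,interpolation=cv2.INTER_CUBIC)
    def pl(P,col):
        q=((proj(s,P)+.5-[u0,v0])*f).astype(int);cv2.polylines(im,[q],False,col,1)
    a=gdir(YJ,PJ)
    pl(circ(M,a,.0185),(0,0,255));pl(circ(M,a,.008),(0,255,0))
    pl(np.array([O+x*g for x in(.046,.106,.126)]),(255,0,0));pl(circ(O+.046*g,g,.018),(255,0,255));pl(circ(O+.1*g,g,.006),(255,0,255))
    cv2.imwrite(f"pics/{name}.png",im)
if __name__=="__main__":
    n=sys.argv[1]
    O,g,R=gauge_now();a=gdir(YJ,PJ);o=get_obs()
    d=O+.126*g-M;print("tip along",d@a,"lateral",(d-(d@a)*a).round(4),"angle err",np.degrees(np.arccos(min(1,g@a))),o["contact_force"].round(1) ,o["joint_pos"].round(2))
    c=snapshot("scene");t=snapshot("top");ov(c,"c"+n,280,200,370,275,8);ov(t,"t"+n,290,180,390,250,8)
E
python3 ov.py A
```

```text
time_s: 7.65
position: [0.4592, 0.2149, 0.211]
tool_rot: [-1.47, -2.6, -0.127]
contact_force: [0.8, -0.0, -2.4]
opening: 0.0162
tip along -0.030609626949653766 lateral [-0.0003  0.0001 -0.0003] angle err 0.028534317286517327 [ 0.8 -0.  -2.4] [ 0.12  0.41  1.73  0.18  1.07 -0.51]
```

View pics/cA.png

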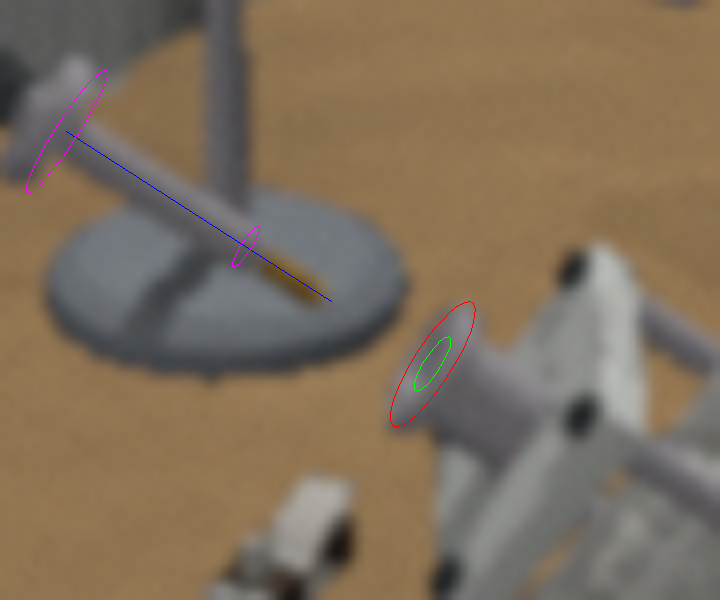

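View pics/tA.png

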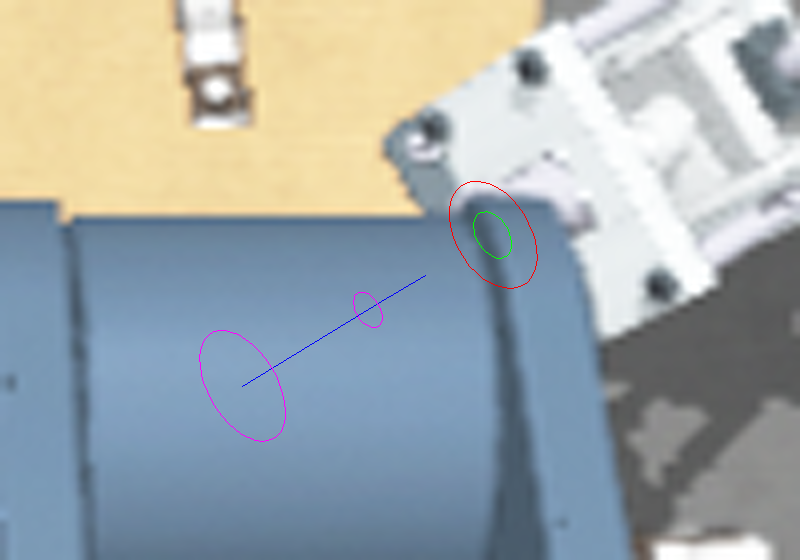

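```bash
python3 - <<'E'
from ov import *
c=snapshot("scene");ov(c,"cB",275,200,335,245,13)
zoom(c,"cC",275,200,335,245,13)
w=snapshot("wrist");zoom(w,"wB",0,0,640,400,1.25)
E
```

```text
(no output)
```

View pics/cB.png

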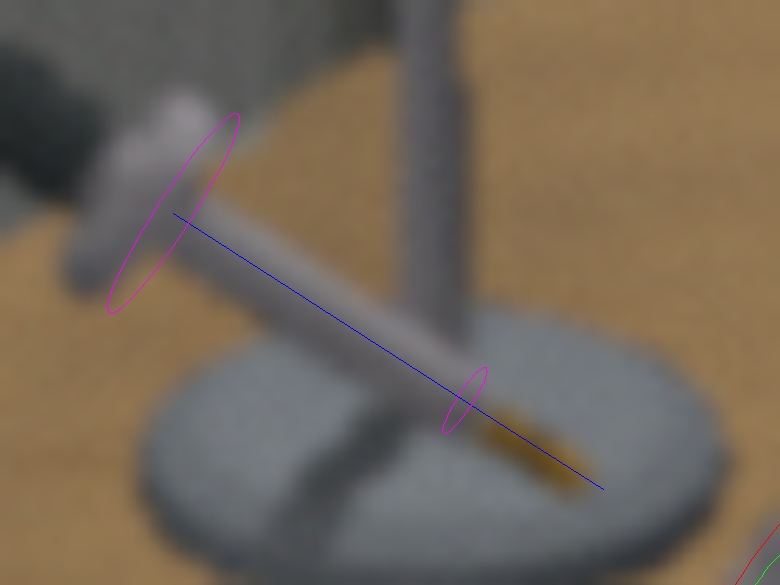

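View pics/cC.png

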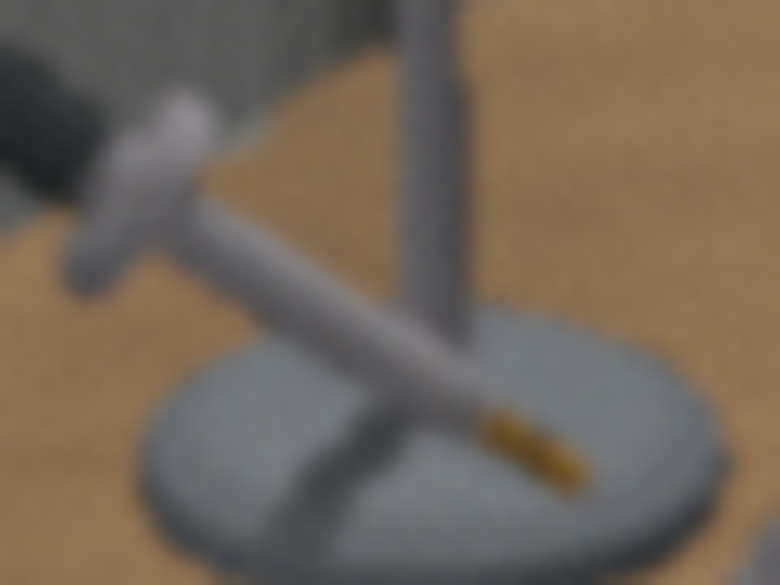

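View pics/wB.png

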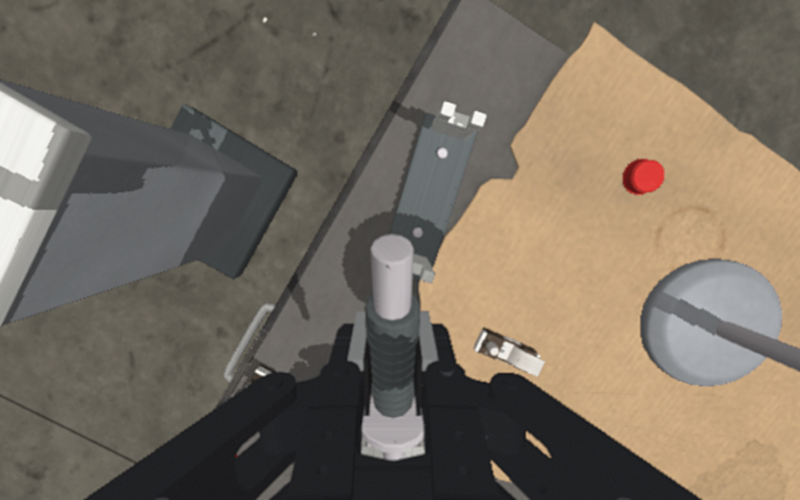

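```bash
python3 -m crank '[[[-0.009,0,0.0042],[0,0,0],0],[[-0.0181,0,0.0085],[0,0,0],0],[[-0.0272,0,0.0127],[0,0,0],0],[[-0.0317,0,0.0148],[0,0,0],0],[[-0.0363,0,0.0169],[0,0,0],0],[[-0.0408,0,0.019],[0,0,0],0],[[-0.0408,0,0.019],[0,0,0],0],[[-0.0408,0,0.019],[0,0,0],0]]'
python3 ov.py D
```

```text
time_s: 8.65
position: [0.4787, 0.1828, 0.1853]
tool_rot: [-1.471, -2.599, -0.129]
contact_force: [-0.0, -0.3, -2.1]
opening: 0.016
tip along 0.014968489984182765 lateral [-0.0001 -0.     -0.    ] angle err 0.025775271113692176 [-0.  -0.3 -2.1] [ 0.05  0.46  1.74  0.18  1.03 -0.59]
```

View pics/cD.png

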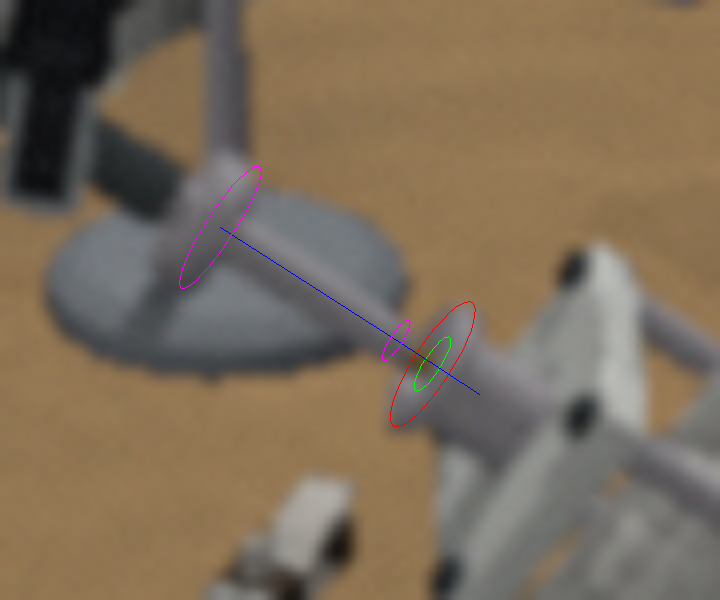

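View pics/tD.png

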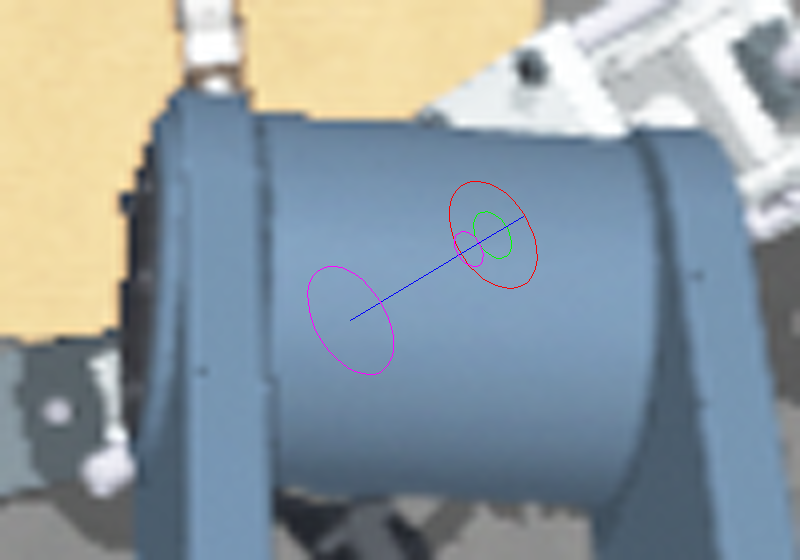

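```bash
python3 - <<'E'
from h import *
c=snapshot("scene");zoom(c,"cE",300,222,352,264,14)
E
```

```text
(no output)
```

View pics/cE.png

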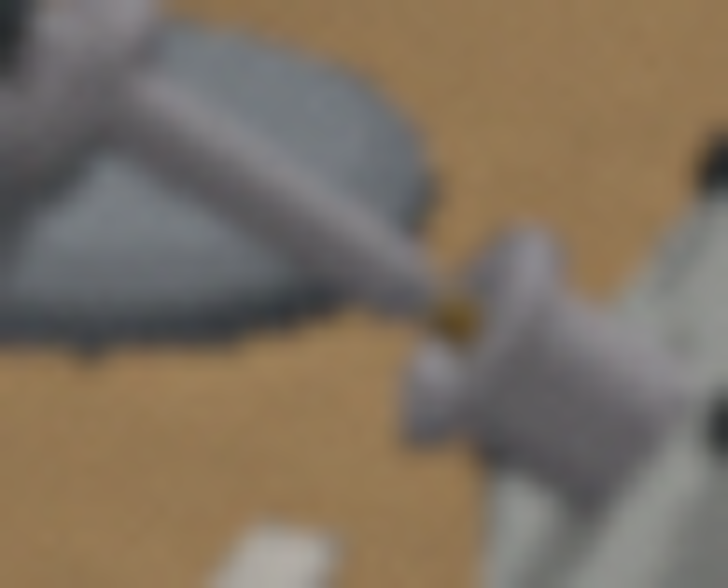

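```bash
python3 -m crank '[[[-0.0045,0,0.0021],[0,0,0],0],[[-0.0091,0,0.0042],[0,0,0],0],[[-0.0136,0,0.0063],[0,0,0],0],[[-0.0181,0,0.0085],[0,0,0],0],[[-0.0227,0,0.0106],[0,0,0],0],[[-0.0272,0,0.0127],[0,0,0],0],[[-0.0272,0,0.0127],[0,0,0],0]]'
python3 ov.py F
```

```text
time_s: 9.5
position: [0.4916, 0.1612, 0.1675]
tool_rot: [-1.471, -2.599, -0.128]
contact_force: [-0.4, 0.4, -2.3]
opening: 0.016
tip along 0.04577386142740758 lateral [-0.0002 -0.0001 -0.0001] angle err 0.05867480135964061 [-0.4  0.4 -2.3] [ 0.01  0.5   1.74  0.18  1.   -0.63]
```

View pics/cF.png

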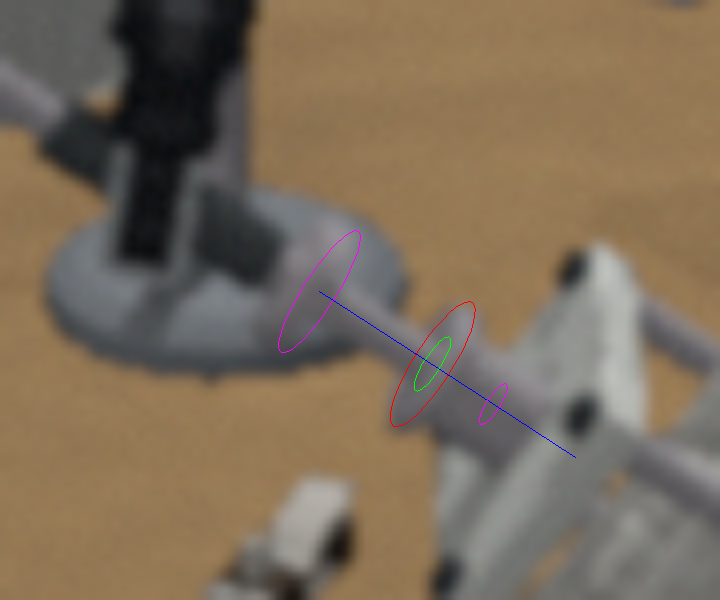

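```bash
python3 -m crank '[[[-0.0036,0,0.0017],[0,0,0],0],[[-0.0073,0,0.0034],[0,0,0],0],[[-0.0109,0,0.0051],[0,0,0],0],[[-0.0145,0,0.0068],[0,0,0],0],[[-0.0181,0,0.0085],[0,0,0],0],[[-0.0218,0,0.0101],[0,0,0],0],[[-0.0218,0,0.0101],[0,0,0],0]]'
python3 ov.py G
python3 -m crank '[[[-0.0018,0,0.0008],[0,0,0],0],[[-0.0036,0,0.0017],[0,0,0],0],[[-0.0054,0,0.0025],[0,0,0],0],[[-0.0068,0,0.0032],[0,0,0],0],[[-0.0068,0,0.0032],[0,0,0],0]]'
python3 ov.py G
```

```text
time_s: 10.3
position: [0.5018, 0.1444, 0.1539]
tool_rot: [-1.471, -2.599, -0.128]
contact_force: [0.3, 0.3, -2.2]
opening: 0.0158
tip along 0.06964812041201209 lateral [-0.0001 -0.0001 -0.    ] angle err 0.0438698475687639 [ 0.3  0.3 -2.2] [-0.02  0.53  1.73  0.18  0.99 -0.67]
time_s: 10.9
position: [0.5047, 0.1395, 0.1498]
tool_rot: [-1.47, -2.6, -0.129]
contact_force: [-0.2, 0.5, -0.9]
opening: 0.0158
tip along 0.07662589957309984 lateral [-0.      0.     -0.0001] angle err 0.014620796231310478 [-0.2  0.5 -0.9] [-0.03  0.54  1.73  0.18  0.98 -0.68]
```

View pics/cG.png

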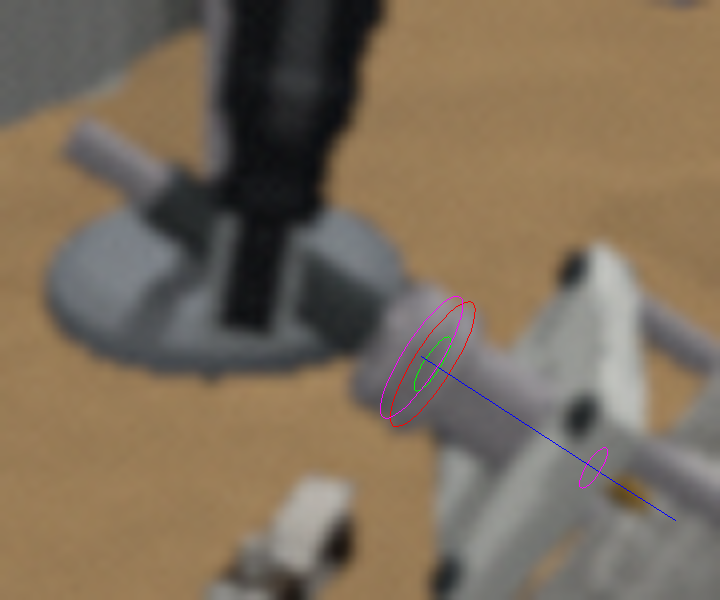

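```bash
F='import sys
sys.path.insert(0,".")
from h import *
O,g,R=gauge_now();o=get_obs();a=gdir(YJ,PJ);d=O+.126*g-M;f=np.array(o["contact_force"]);print("along",d@a,"lat",(d-(d@a)*a).round(4),"axial f",f@a,"f",f.round(1),"tq",o["wrist_torque"].round(2),"ang",np.degrees(np.arccos(min(1,g@a))))'
echo "$F" > st.py
python3 -m crank '[[[-0.0009,0,0.0004],[0,0,0],0],[[-0.0018,0,0.0008],[0,0,0],0],[[-0.0025,0,0.0012],[0,0,0],0],[[-0.0025,0,0.0012],[0,0,0],0]]' >/dev/null; python3 st.py
python3 -m crank '[[[-0.0005,0,0.0002],[0,0,0],0],[[-0.0009,0,0.0004],[0,0,0],0],[[-0.0009,0,0.0004],[0,0,0],0]]'>/dev/null; python3 st.py
```

```text
along 0.07942076495335315 lat [-0.  0. -0.] axial f -0.5812487534934416 f [ 0.2  1.5 -0.7] tq [ 0.12 -0.01  0.  ] ang 0.007320848006134054
along 0.07990058404720897 lat [-0.0002  0.0001 -0.0002] axial f -2.980373257322906 f [-1.6  2.5  0.9] tq [ 0.42  0.18 -0.01] ang 0.05391319023118674
```

```bash
python3 -m crank '[[[-0.0005,0,0.0002],[0,0,0],0],[[-0.0009,0,0.0004],[0,0,0],0],[[-0.0009,0,0.0004],[0,0,0],0]]'>/dev/null; python3 st.py
python3 -m crank '[[[-0.0005,0,0.0002],[0,0,0],0],[[-0.0009,0,0.0004],[0,0,0],0],[[-0.0009,0,0.0004],[0,0,0],0]]'>/dev/null; python3 st.py;python3 - <<'E'
from h import *
c=snapshot("scene");zoom(c,"cH",315,225,367,267,14)
E
```

```text
along 0.07995617119838999 lat [-0.0002  0.0003 -0.0005] axial f -7.764541169163667 f [-2.9  5.3  4.9] tq [ 0.83  0.42 -0.04] ang 0.14575288478907547
along 0.08000295351635063 lat [-0.0003  0.0003 -0.0006] axial f -11.936225449953243 f [-3.3  8.6  7.8] tq [ 1.15  0.63 -0.05] ang 0.23483361121770321
```

View pics/cH.png

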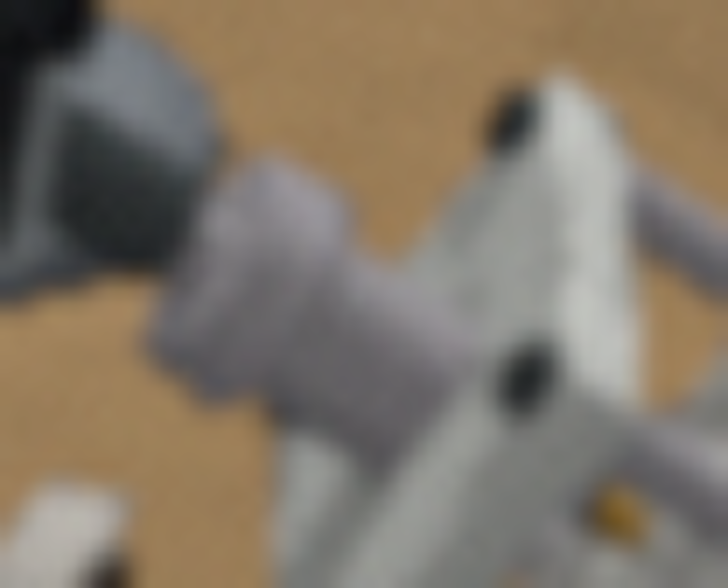

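```bash
python3 -m crank '[[[0.0018,0,-0.0008],[0,0,0],0],[[0.0045,0,-0.0021],[0,0,0],0],[[0.0091,0,-0.0042],[0,0,0],0],[[0.0145,0,-0.0068],[0,0,0],0],[[0.0217,0,-0.0101],[0,0,0],0],[[0.029,0,-0.0135],[0,0,0],0],[[0.0362,0,-0.0169],[0,0,0],0],[[0.0435,0,-0.0203],[0,0,0],0],[[0.0507,0,-0.0236],[0,0,0],0],[[0.058,0,-0.027],[0,0,0],0],[[0.0652,0,-0.0304],[0,0,0],0],[[0.0725,0,-0.0338],[0,0,0],0],[[0.0797,0,-0.0371],[0,0,0],0],[[0.087,0,-0.0406],[0,0,0],0],[[0.0942,0,-0.0439],[0,0,0],0],[[0.0942,0,-0.0439],[0,0,0],0],[[0.0942,0,-0.0439],[0,0,0],0]]'; python3 st.py; python3 ov.py I
```

```text
time_s: 14.05
position: [0.4633, 0.2086, 0.2064]
tool_rot: [-1.47, -2.601, -0.129]
contact_force: [1.2, 0.4, -2.2]
opening: 0.0159
along -0.02178747155834975 lat [0.0001 0.     0.0001] axial f 1.5150410825620921 f [ 1.2  0.4 -2.2] tq [-0.06 -0.01 -0.05] ang 0.03387263597584471
tip along -0.02178747155834975 lateral [0.0001 0.     0.0001] angle err 0.03387263597584471 [ 1.2  0.4 -2.2] [ 0.11  0.42  1.73  0.18  1.07 -0.53]
```

View pics/cI.png

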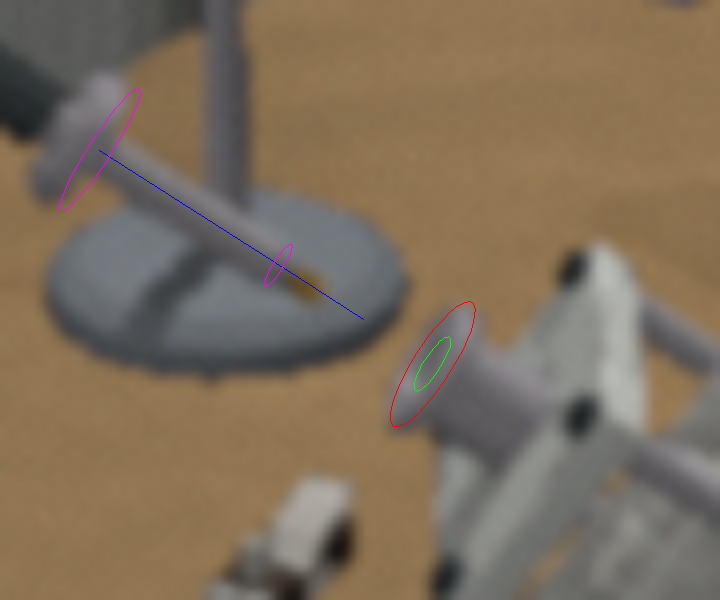

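```bash
python3 - <<'E'
from h import *
O,g0,R0=gauge_now();o=get_obs();p0=np.array(o["position"])
yaw=np.radians(10);g=gdir(yaw,0);R=toolR(yaw,0,L)
Lc=np.array([.654,.2265,.215])
Oa=Lc-g*(.1165+.09);Oa[2]=.225
P=Oa-.004*g+.019*R[:,2]
d,r=rows(P,R);print(d,r,np.degrees(np.linalg.norm(r)))
for k in np.linspace(0,1,13):
    Rk=R0@Ro.from_rotvec(np.array(r)*k).as_matrix();p=p0+R0@(np.array(d)*k)
    gg=-Rk[:,0]*np.cos(L)+Rk[:,2]*np.sin(L);OO=p-.019*Rk[:,2]+.004*gg
    print((OO+.1165*gg).round(3),(OO+.046*gg).round(3), np.round(np.array(d)*k,4).tolist(),np.round(np.array(r)*k,3).tolist())
E
```

```text
[-0.0096, -0.0162, -0.0034] [-0.1597, -0.5345, -1.2105] 76.36701217722879
[0.516 0.121 0.156] [0.486 0.17  0.196] [-0.0, -0.0, -0.0] [-0.0, -0.0, -0.0]
[0.526 0.124 0.161] [0.489 0.171 0.198] [-0.0008, -0.0013, -0.0003] [-0.013, -0.045, -0.101]
[0.535 0.128 0.166] [0.492 0.172 0.201] [-0.0016, -0.0027, -0.0006] [-0.027, -0.089, -0.202]
[0.543 0.134 0.172] [0.495 0.174 0.203] [-0.0024, -0.004, -0.0008] [-0.04, -0.134, -0.303]
[0.551 0.14  0.177] [0.497 0.176 0.206] [-0.0032, -0.0054, -0.0011] [-0.053, -0.178, -0.403]
[0.557 0.147 0.183] [0.499 0.178 0.208] [-0.004, -0.0067, -0.0014] [-0.067, -0.223, -0.504]
[0.562 0.155 0.19 ] [0.5   0.181 0.211] [-0.0048, -0.0081, -0.0017] [-0.08, -0.267, -0.605]
[0.566 0.163 0.196] [0.501 0.184 0.213] [-0.0056, -0.0094, -0.002] [-0.093, -0.312, -0.706]
[0.568 0.172 0.202] [0.501 0.186 0.216] [-0.0064, -0.0108, -0.0023] [-0.106, -0.356, -0.807]
[0.57  0.182 0.208] [0.5   0.189 0.218] [-0.0072, -0.0122, -0.0025] [-0.12, -0.401, -0.908]
[0.57  0.191 0.214] [0.499 0.193 0.221] [-0.008, -0.0135, -0.0028] [-0.133, -0.445, -1.009]
[0.568 0.201 0.22 ] [0.498 0.196 0.223] [-0.0088, -0.0148, -0.0031] [-0.146, -0.49, -1.11]
[0.565 0.211 0.225] [0.496 0.199 0.225] [-0.0096, -0.0162, -0.0034] [-0.16, -0.534, -1.21]
```

```bash
python3 -m crank '[[[-0.001,-0.001,-0.006],[-0.013,-0.045,-0.101],0],[[-0.002,-0.003,-0.01],[-0.027,-0.089,-0.202],0],[[-0.002,-0.004,-0.01],[-0.04,-0.134,-0.303],0],[[-0.003,-0.005,-0.01],[-0.053,-0.178,-0.403],0],[[-0.004,-0.007,-0.01],[-0.067,-0.223,-0.504],0],[[-0.005,-0.008,-0.009],[-0.08,-0.267,-0.605],0],[[-0.006,-0.009,-0.008],[-0.093,-0.312,-0.706],0],[[-0.006,-0.011,-0.007],[-0.106,-0.356,-0.807],0],[[-0.007,-0.012,-0.006],[-0.12,-0.401,-0.908],0],[[-0.008,-0.0135,-0.005],[-0.133,-0.445,-1.009],0],[[-0.009,-0.015,-0.004],[-0.146,-0.49,-1.11],0],[[-0.0096,-0.0162,-0.0034],[-0.16,-0.5345,-1.2105],0],[[-0.0096,-0.0162,-0.0034],[-0.16,-0.5345,-1.2105],0],[[-0.0096,-0.0162,-0.0034],[-0.16,-0.5345,-1.2105],0]]'
python3 - <<'E'
from h import *
O,g,R=gauge_now();print(O,g,"tip",O+.1165*g,get_obs()["joint_pos"].round(2))
for pin in(0,.0095):0
c=snapshot("scene");t=snapshot("top");pts=[O+x*g for x in(.046,.106,.1165)]
zoom(c,"cJ",210,110,410,260,4,proj(c,pts));zoom(t,"tJ",220,100,420,250,4,proj(t,pts))
d=g*.09+[0,0,-.01+(.225-O[2])*0];T=np.array([.654,.2265,.215]);print((R.T@(T-(O+.1165*g))).round(4))
E
```

```text
time_s: 15.55
position: [0.4546, 0.1913, 0.2078]
tool_rot: [-0.232, 2.698, 0.053]
contact_force: [0.4, 0.3, -2.5]
opening: 0.0156
[0.45063155 0.19054384 0.22504112] [ 0.98525429  0.17109279 -0.00111141] tip [0.56541368 0.21047615 0.22491164] [ 0.17  0.29  2.09  0.01  0.33 -1.58]
[-0.0775  0.0006  0.0469]
```

View pics/cJ.png

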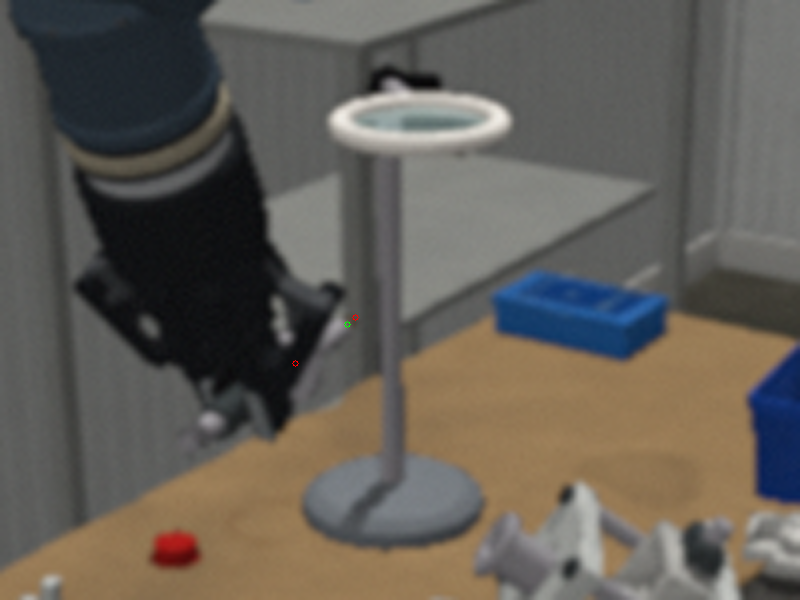

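View pics/tJ.png

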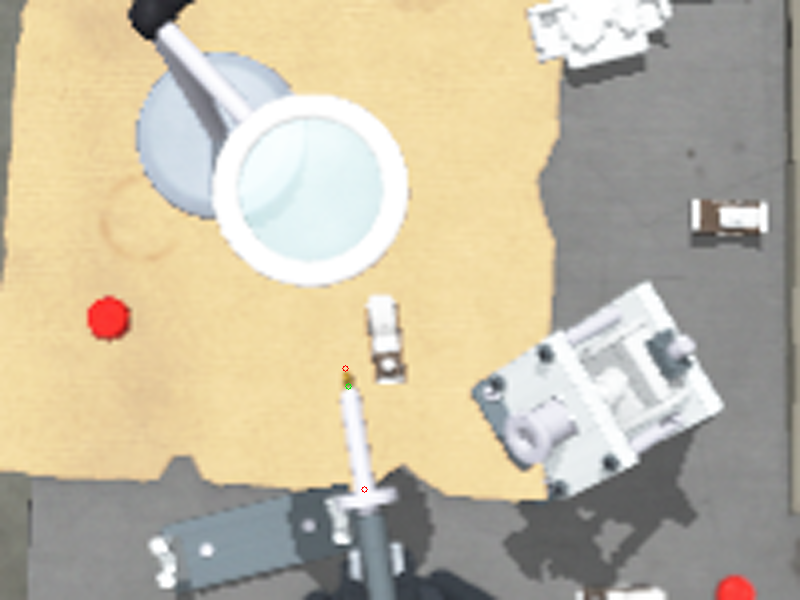

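```bash
python3 -m crank '[[[-0.008,0,0.005],[0,0,0],0],[[-0.016,0,0.01],[0,0,0],0],[[-0.025,0,0.015],[0,0,0],0],[[-0.034,0,0.02],[0,0,0],0],[[-0.043,0,0.026],[0,0,0],0],[[-0.052,0,0.031],[0,0,0],0],[[-0.061,0,0.037],[0,0,0],0],[[-0.069,0.0005,0.042],[0,0,0],0],[[-0.0745,0.0006,0.045],[0,0,0],0],[[-0.0775,0.0006,0.0469],[0,0,0],0],[[-0.0775,0.0006,0.0469],[0,0,0],0],[[-0.0775,0.0006,0.0469],[0,0,0],0]]'
python3 - <<'E'
from h import *
O,g,R=gauge_now();print(O,g,"tip",O+.1165*g,get_obs()["contact_force"])
c=snapshot("scene");t=snapshot("top");w=snapshot("wrist");pts=[O+x*g for x in(.046,.106,.1165)]
zoom(c,"cK",230,110,410,260,4,proj(c,pts));zoom(t,"tK",220,100,420,250,4,proj(t,pts));zoom(w,"wK",0,0,640,400,1.25)
for n in("gauge_tip","lens_centre"):print(n,boxes_of(n,t)[:2],boxes_of(n,c)[:2])
E
```

```text
time_s: 16.85
position: [0.5426, 0.2077, 0.198]
tool_rot: [-0.236, 2.697, 0.053]
contact_force: [-0.2, 0.3, -2.5]
opening: 0.0163
[0.53865772 0.20703993 0.21526366] [ 9.84765674e-01  1.73885799e-01 -5.44413164e-04] tip [0.65338293 0.22729762 0.21520023] [-0.21194406  0.25300482 -2.47274017]
gauge_tip [{'at': [0.6794, 0.255, 0.3118], 'conf': 0.44}] []
lens_centre [{'at': [0.6841, 0.2563, 0.3133], 'conf': 0.9}] [{'at': [0.7179, 0.2914, 0.0745], 'conf': 0.79}]
```

View pics/cK.png

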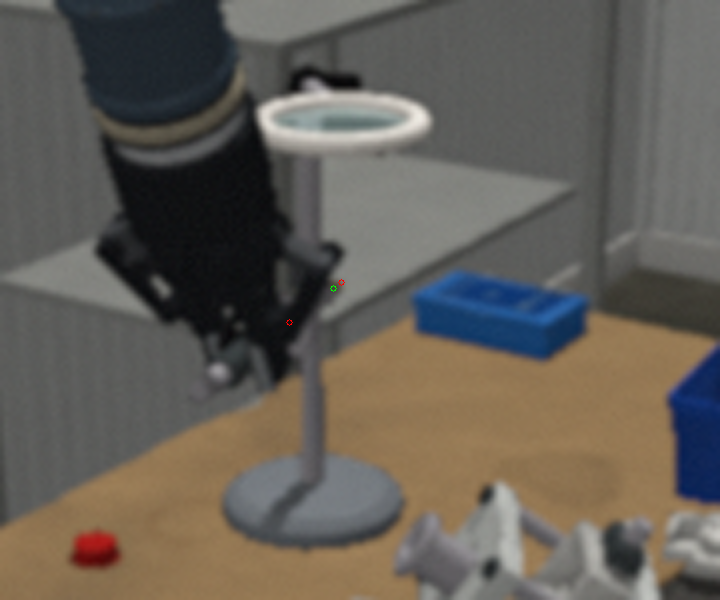

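View pics/tK.png

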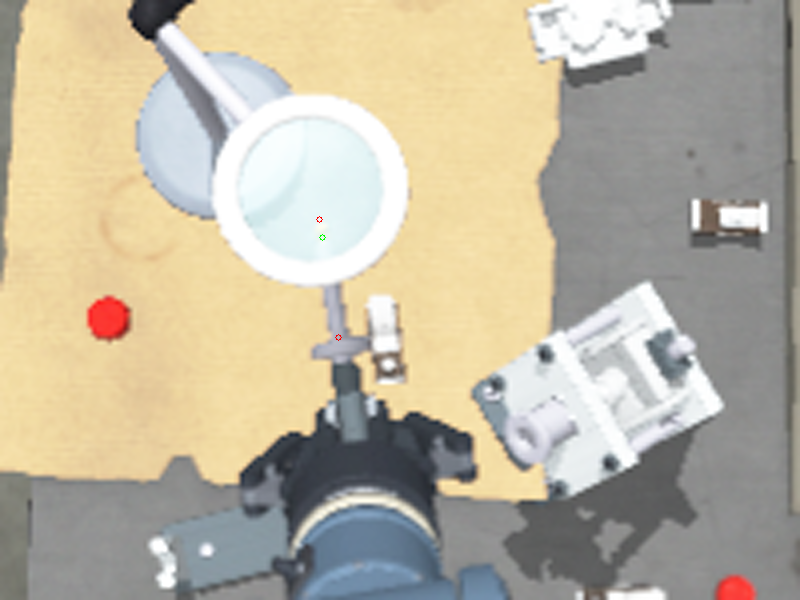

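View pics/wK.png

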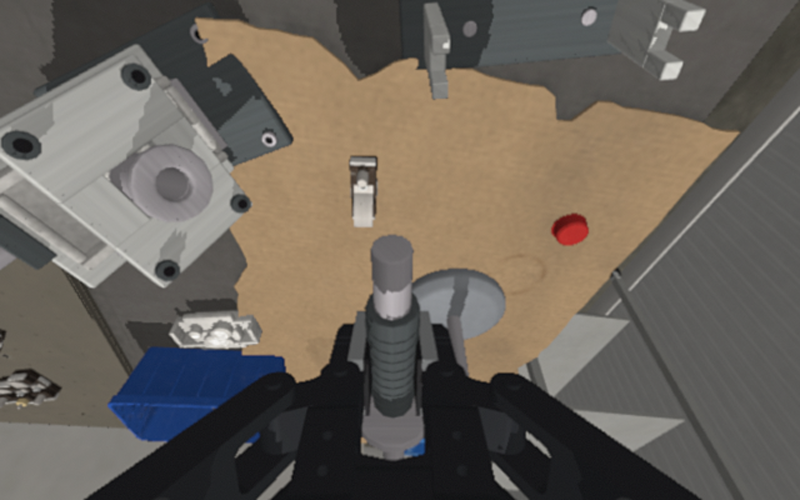

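```bash
python3 -m crank '[[[0.0006,-0.0008,0],[0,0,0],0],[[0.0006,-0.0008,0],[0,0,0],0],[[0.0006,-0.0008,0],[0,0,0],0],[[0.0006,-0.0008,0],[0,0,0],0]]'
python3 - <<'E'
from h import *
O,g,R=gauge_now();o=get_obs();print("tip",O+.1165*g,g,np.abs(o["joint_velocities"]).max(),o["opening"])
print(close_job())
E
```

```text
time_s: 17.6
position: [0.5428, 0.2069, 0.198]
tool_rot: [-0.236, 2.696, 0.053]
contact_force: [-0.6, 0.1, -2.8]
opening: 0.0158
tip [0.65350833 0.22643252 0.21524875] [9.84779063e-01 1.73810372e-01 3.88906796e-04] 0.001461935200562275 0.015812481360532184
the job is handed in; nothing more can be done
None
```

I did the whole job in the order asked and handed it in at 17.6 s, with the arm still holding the gauge under the lens.

- **Gauge and tube:** I gripped the gauge by its handle, lifted it from the rest and pushed it down the guide tube. It stopped exactly where the collar should seat, with about 12 N of axial force, and the camera showed the collar flush on the mouth. I then drew it straight out along the bore.
- **Pin:** the pictures after withdrawal show it about half in. I judged this from the pictures only; 9.5 mm is my assumed value, not a direct measurement.
- **Final pose:** by the arm's own pose and that assumed pin length, the tip is at about (0.654, 0.226, 0.215) m. I found the lens centre at about (0.654, 0.2265) m, so the tip is roughly 9 cm below it. The gauge is level to under 0.1° and was at rest. The wrist force is only the gauge's weight, with no contact. The nearest block and caps I could see in the last pictures were undisturbed.

**What disagreed:**
- The trained network put the lens about 4 cm off, near (0.684, 0.256) m. I rejected that because the two cameras and the 130 mm foot-to-lens distance agreed with my value.
- The side camera was consistently about 1 pixel off.
- The tip was hard to see through the lens in the last pictures, and the side view hid it behind the gripper. The final tip position therefore rests on the arm's pose, checked against the picture taken just before.

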